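# Set and lock the easel's panel tray at the tape mark

## Robot

A 6-joint arm with a two-finger parallel gripper is mounted at the origin on the work surface. World frame = base frame: x ahead of the robot, y to its left, z up, the work surface at z = 0. Lengths are in m, angles in rad, forces in N, time in s.
With the tool pointing down it reaches from about 0.35 to 0.975 m from the base axis. Payload 4.9 kg.
Tool frame: the origin (TCP) lies midway between the tips of the shut fingers; the grasp point (between the pads) lies behind it (manip.grasp_offset is the y of the grasp point in the tool frame, in m); y points along the fingers, z is the direction in which the jaws open and shut, and the axes are right-handed (so a half turn about y gives the same grasp; the last joint's range is limited). The gripper opens to 85 mm and grips with 20 to 120 N. Pads are 22 mm wide; open, the fingers measure 114 mm over their backs; the gripper's body (76 mm by 85 mm) begins 54 mm behind the grasp point. The pads swing forward as they close: fully open they stand 13 mm farther back than shut.
Start: joints at [1.062, 0.053, 1.613, -0, 1.476, -0.119], TCP at [0.237, 0.578, 0.231] pointing down, gripper open.
Joint ranges: [-3.01, 3.01], [-1.01, 2.22], [0.06, 2.58], [-1.02, 4.17], [0.09, 2.62], [-3.14, 3.14]. Speed limits (rad/s): [2.57, 2.57, 3.14, 3.14, 3.14, 3.14].

## Interface

Orientations are given as a unit quaternion [w, x, y, z].
In Python, from plant import manip gives the robot as it stands. The module is installed in compiled form; this text tells all that it offers.
- The arm moves only by the shell command python3 -m jog 'ROWS'. ROWS is a JSON object of lists of equal length, an entry for each row: "offset": the shift along the world's x, y, z in units of 50 mm (1.0 is 50 mm), a list of three; "angular": the turn, a rotation vector about the world's x, y, z in units of 6 degrees (1.0 is 6 degrees), a list of three; "jaw": the finger opening in mm, from 0 to 85.4. In form: {"offset": [[tx, ty, tz], ...], "angular": [[ax, ay, az], ...], "jaw": [jaw, ...]}. A call has 1 to 12 rows; each row shifts and turns the commanded pose from where the row before left it; what a row does not reach is not made up. A row lasts 1/10 s, in which the tool goes at most 50 mm and 8.59 degrees, less where a joint would pass 70% of its speed; a pose out of reach is approached as far as the arm can. A call is refused whole if a number of a shift passes 1 or a number of a turn 1, either way. A call with a gripper value outside its range is refused whole. The fingers move at their own pace and stop on an object; the grip force is fixed at half the most. Time passes only in rows, so rows that do not move let the fingers close. It gives the time, the measured TCP pose, the force and the opening at its end, in the units of the state.
- manip.state(): the state, without advancing time (a new reading comes with each control period).
- manip.grab_frame(name): name is "scene" or "top"; returns the picture (400x640x3 uint8, blue, green, red); there is no depth.
- manip.camera_model(name): a dict with "fx", "fy", "cx", "cy" (pixels), "k1" (the pictures are not rectified: a ray, as slopes to the right and down, at radius r is drawn at 1 + k1 r^2 times it, then the intrinsics apply), "rvec" (rotation vector, rad) and "tvec" (3), from world to camera coordinates, as OpenCV has them. Camera axes: x right, y down, z forward; pixel columns grow to the right and rows downward; lengths in m; the calibration is good to about 2 mm. A picture is of the moment at which its call begins. camera_model takes no time and is no camera call.
- manip.job_done(): hands the job in, once; it reports no verdict.
The state is a dict: "time": time; "joint_pos": joint angles; "joint_vel": joint speeds; "joint_efforts": joint torques, N m; "tool_pos": TCP position; "tool_rot": TCP orientation; "contact_force": force on the tool from outside, world axes, zero at the start; "ft_torque": the same for the moment, N m; "gripper_width": opening from 0.0 (shut) to 1.0 (fully open).
Only numpy, scipy, OpenCV 4.12 (cv2) and the standard library are available. Lean on these libraries where they do the work, as an engineer would, in place of code of your own. Each camera call takes 0.05 s, during which the arm holds its last target.

## Task

On the low table easel, with the cam lever still open, lift the panel tray up the mast until its top face is level with the lower edge of the strip of masking tape. The tray slides back down if it is not held, so keep it there and squeeze the cam lever fully shut against the carriage; do not shut the lever anywhere but at the mark. Finish still holding: the shut lever and the carriage's opposite side pinched in the gripper, tray at the mark, not let go, and the other things on the bench left where they are.

Things in the scene. Friction and masses are not known exactly. Their poses are not given: they have to be found in the camera images.
- easel: Wooden table easel, fixed to the bench; origin under the foot of its mast, x away from the robot. Base frame 430 x 280 mm, 26 high. Its mast, a dark 20 x 20 mm bar, starts 45 mm above the origin and leans back, rising 30 degrees above level along x; 420 long. Near the top: a fixed holder bar 110 wide, 366 to 412 up the mast.
- tray: Panel tray with carriage on the mast. Axes: x up the mast, y across to the lever side, z out of the mast's front. Origin on the mast's centreline, level with the top face, where a panel stands. Ledge x -12..0, y -120..120, z 10..36 mm, lip to x 12 at z 31..36. Cross bar under it: x -20..-12, y -60..60, z -12..14. 0.35 to 0.6 kg. Starts on a stop, slides 200 up; drag under 1 N.
- cheek (a point): Middle of the outer face of the carriage's flat cheek, on the side away from the lever: 62 x 24 mm along the tray's x and z, at x -52, y -14.5, z 0 of the tray's frame. The black carriage below the bar spans x -84..-20, y -14.5..13, z -15..16 there; ears round the lever's pivot reach y 27, x -84..-66, z -20..19.
- lever_tip (a point): Middle of the outer face of the cam lever's free end. The lever is an aluminium blade on the carriage's +y side, 20 mm wide in z; its pivot axis (parallel to z) is at x -75, y 18 mm of the tray's frame and its free end, 50 mm off, points up to the bar. Shut: outer face at y 23, end 5 mm short of the bar, lever plus carriage 37 mm wide. Open: end out to y 46 at most.
- cam_lever (a joint): Cam lever angle in rad: 0 = fully shut against its stop, cam clamping the mast; 0.5 = fully open. Starts 0.42 to 0.5. It stays where it is left; pushing the free end shut takes 2 to 5 N. Shut, it locks the tray on the mast.
- mark (a point): The mark: middle of the lower edge of a 15 mm strip of pale masking tape round the mast, on the mast's front face, 10 mm out from the centreline. Axes as the tray's. 70 to 150 mm up the mast from the tray's top face at the start. The tray passes over the tape freely.
- paste_jar: Closed jar, 62 mm across, 75 mm high, left of the easel; bystander. Origin under its centre.
- tape_roll: Roll of masking tape lying flat, 92 mm across, 18 mm high, right of the easel; bystander. Origin under its centre.
- paste_brush: Brush 190 mm long lying right of the easel; bystander. Origin under its middle.
- folder: White folding bone 130 x 22 x 6 mm lying inside the easel's base frame; bystander. Origin under its centre.
- mug: Blue mug, 80 mm across, 90 mm high, at the left; bystander. Origin under its centre.
- press_block: Dark wooden pressing block 100 x 50 x 28 mm with a knob, left of the easel; bystander. Origin under its centre.
- gift_box: Lidded cardboard box 124 x 94 x 56 mm, at the right; bystander. Origin under its centre.

How it is judged:
By the outcome, as a careful person would: the job done as asked, in the order asked, and still so for the second after the job is handed in, while the arm keeps its last pose, push and grip.
It also fails if it takes over 32 s, if anything falls off the work surface, if the arm or the gripper's body presses on something with over 40 N, if the wrist force passes 120 N, or if a joint passes its speed limit or range.

## Working session

There is one attempt and no reset: what is moved stays moved. The work goes in short steps, Python scripts to look and compute and a shell command to move; the robot and the scene stay as the last step left them, time stands still between calls to the robot, and variables do not carry over. Pictures are saved under pics/ and viewed, and the job is handed in when it is done.

```bash
mkdir -p pics
python3 - <<'E'
from plant import manip
import cv2
for n in("scene","top"):
    cv2.imwrite(f"pics/{n}0.png",manip.grab_frame(n)); print(n,manip.camera_model(n))
print(manip.state(),manip.grasp_offset)
E
```

```text
scene {'fx': 466.0795719763046, 'fy': 466.0795719763046, 'cx': 311.47954038951724, 'cy': 198.99543074222143, 'k1': -0.012296605788953559, 'rvec': array([ 2.33233405,  0.9534291 , -0.34332732]), 'tvec': array([-0.39553747, -0.24245646,  1.59656373])}
top {'fx': 429.4882556002434, 'fy': 429.4882556002434, 'cx': 318.55931426560255, 'cy': 201.28581684499568, 'k1': -0.004512843687618765, 'rvec': array([ 2.16763226, -2.21505847,  0.0623455 ]), 'tvec': array([0.01707556, 0.56866991, 1.16373775])}
{'time': 0.1, 'joint_pos': array([ 1.06196610e+00,  5.33277754e-02,  1.61414364e+00,  5.55120669e-06,
        1.47602167e+00, -1.18972939e-01]), 'joint_vel': array([ 4.98782564e-05, -2.77831598e-03, -2.06427422e-03,  1.94431951e-03,
       -2.85384822e-03, -5.31475429e-04]), 'joint_efforts': array([-5.58184220e-04, -3.94902956e+01, -3.71361601e+01, -2.16642156e-04,
        3.87465174e-03, -9.99130805e-06]), 'tool_pos': array([0.23724113, 0.57761327, 0.23017087]), 'tool_rot': array([-0.69307642,  0.69435335, -0.13717358,  0.13675493]), 'contact_force': array([-0.39867965, -1.19121996, -0.6410311 ]), 'ft_torque': array([ 0.0132851 ,  0.05933382, -0.02827141]), 'gripper_width': 1.0008720836576972} -0.0187
```

View pics/scene0.png

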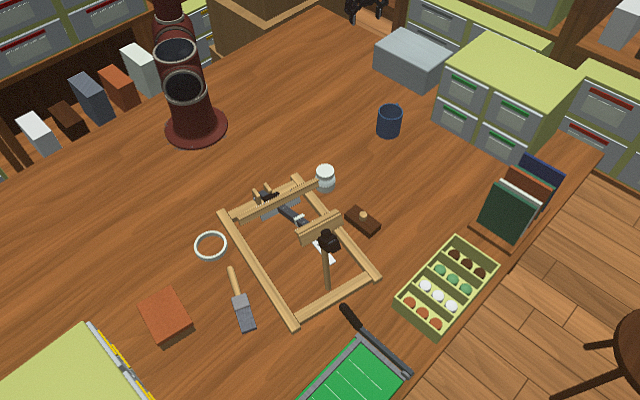

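View pics/top0.png

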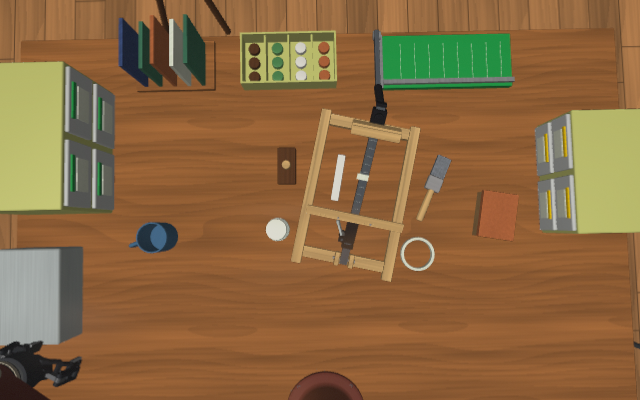

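Run:
```python
import cv2
a=cv2.imread("pics/scene0.png")[150:340,190:400];cv2.imwrite("pics/sc.png",cv2.resize(a,None,fx=3,fy=3,interpolation=cv2.INTER_CUBIC))
a=cv2.imread("pics/top0.png")[90:290,280:440];cv2.imwrite("pics/tc.png",cv2.resize(a,None,fx=3,fy=3,interpolation=cv2.INTER_CUBIC))
```

```text
(no output)
```

View pics/sc.png

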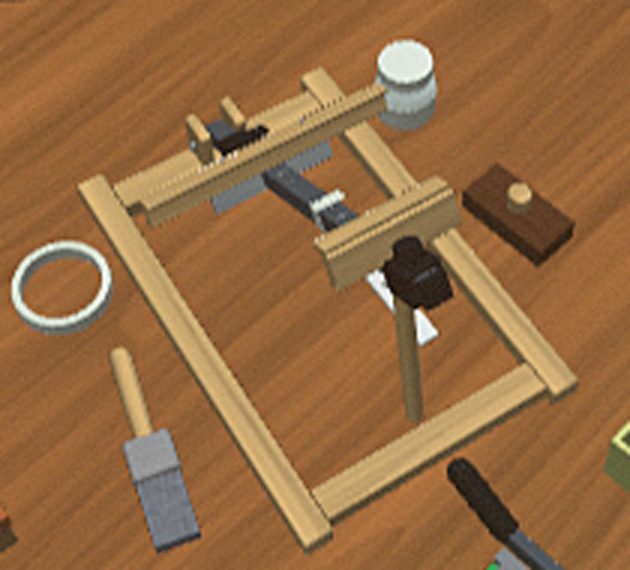

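View pics/tc.png

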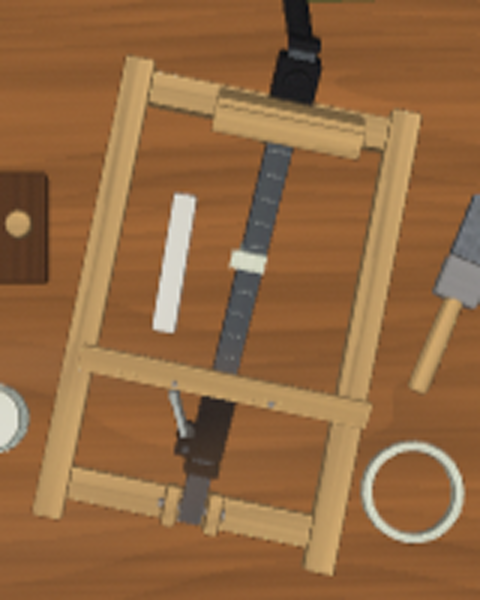

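```bash
cat > h.py <<'E'
import numpy as np,cv2
from plant import manip
from scipy.spatial.transform import Rotation as R
class Cam:
    def __init__(s,n):
        c=manip.camera_model(n);s.c=c;s.R=R.from_rotvec(c["rvec"]).as_matrix();s.t=np.array(c["tvec"]);s.o=-s.R.T@s.t
        s.K=np.array([[c["fx"],0,c["cx"]],[0,c["fy"],c["cy"]],[0,0,1]]);s.d=np.array([c["k1"],0,0,0.])
    def ray(s,uv):
        p=cv2.undistortPoints(np.array(uv,float).reshape(-1,1,2),s.K,s.d).reshape(-1,2)
        v=np.c_[p,np.ones(len(p))]@s.R; return v/np.linalg.norm(v,axis=1)[:,None]
    def onz(s,uv,z):
        v=s.ray(uv);return s.o+v*((z-s.o[2])/v[:,2])[:,None]
    def onplane(s,uv,p,n):
        v=s.ray(uv);return s.o+v*(((p-s.o)@n)/(v@n))[:,None]
    def px(s,P):
        return cv2.projectPoints(np.array(P,float).reshape(-1,1,3),s.c["rvec"],s.c["tvec"],s.K,s.d)[0].reshape(-1,2)
def tri(a,ua,b,ub):
    va=a.ray(ua);vb=b.ray(ub);out=[]
    for x,y in zip(va,vb):
        k=np.linalg.lstsq(np.c_[x,-y],b.o-a.o,rcond=None)[0];P=a.o+k[0]*x;Q=b.o+k[1]*y
        out.append(np.r_[(P+Q)/2,np.linalg.norm(P-Q)])
    return np.array(out)
T=Cam("top");S=Cam("scene")
E
python3 - <<'E'
from h import *
np.set_printoptions(precision=4,suppress=True)
print(T.o,S.o)
c=np.array([[127,57],[153,62],[33,514],[60,518],[393,111],[420,116],[305,570],[332,574]])/3+[280,90]-1/3
print(T.onz(c,.026))
f=lambda l,o:(np.array(l)/3+o-1/3)
# tape: lower edge ends top & scene; holder & mast lower end
print("tape",tri(T,f([[229,265],[263,272]],[280,90]),S,f([[311,207],[339,190]],[190,150])))
print("lip ends", tri(T,f([[84,346],[371,405]],[280,90]),S,f([[382,87],[150,207]],[190,150])))
print("mast foot z.045",T.onz(f([[180,520],[203,524]],[280,90]),.045))
a=cv2.imread("pics/top0.png")[155:260,325:385];cv2.imwrite("pics/t8.png",cv2.resize(a,None,fx=6,fy=5.7,interpolation=cv2.INTER_NEAREST))
a=cv2.imread("pics/scene0.png")[165:250,230:330];cv2.imwrite("pics/s8.png",cv2.resize(a,None,fx=7,fy=7,interpolation=cv2.INTER_NEAREST))
E
```

```text
[0.5005 0.0042 1.1947] [ 1.113  -0.5372  1.1122]
[[ 0.8242 -0.0103  0.026 ]
 [ 0.819  -0.0341  0.026 ]
 [ 0.4083  0.0837  0.026 ]
 [ 0.4042  0.0594  0.026 ]
 [ 0.7686 -0.2532  0.026 ]
 [ 0.7634 -0.2779  0.026 ]
 [ 0.353  -0.1599  0.026 ]
 [ 0.3489 -0.1841  0.026 ]]
tape [[ 0.6075 -0.0956  0.1628  0.0227]
 [ 0.6136 -0.1011  0.196   0.0251]]
lip ends [[ 0.5517  0.0306  0.162   0.0013]
 [ 0.5006 -0.1972  0.1589  0.0025]]
mast foot z.045 [[ 0.4017 -0.0478  0.045 ]
 [ 0.3977 -0.0681  0.045 ]]
```

View pics/t8.png

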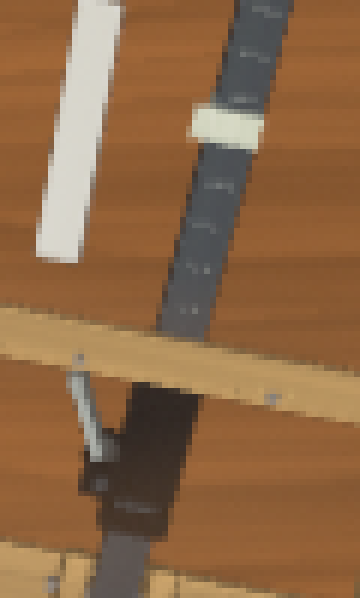

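View pics/s8.png

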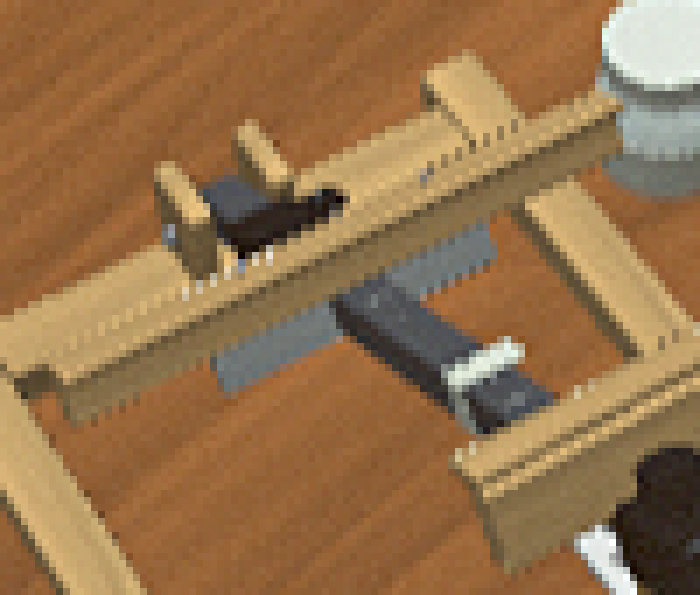

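Run:
```python
from h import *
np.set_printoptions(precision=4,suppress=True)
t=np.array([[190,140],[262,151]])/[6,5.7]+[325,155]-.5
s=np.array([[512,337],[443,370]])/7+[230,165]-.5
P=tri(T,t,S,s);print("tape",P,P[:,:3].mean(0))
psi=np.radians(-12.7);c,sn=np.cos(psi),np.sin(psi)
xt=np.array([c*.866,sn*.866,.5]);zt=np.array([-.5*c,-.5*sn,.866]);yt=np.array([-sn,c,0])
# mast edges in top: rows -> columns, threshold by hue/darkness
im=cv2.imread("pics/top0.png").astype(int)
for r in list(range(142,176,4))+[186,190,194,198,202,206,210]:
    row=im[r,340:400]; d=np.abs(row[:,2]-row[:,0])<22
    k=np.where(d&(row[:,2]<110))[0]; print(r,340+k.min() if len(k) else None,340+k.max() if len(k) else None,end=' | ')
foot=T.onz([[339.6,263],[347.4,264.5]],.0537);print("\nfoot front",foot,foot.mean(0))
o=foot.mean(0)-.01*zt;print("origin",o-[0,0,.045])
# tape on front plane
Q=T.onplane(t,o+.01*zt,zt);print("tape pl",Q,(Q-o)@xt,(Q-o)@yt)
print(((P[:,:3]-o)@np.c_[xt,yt,zt]))
```

```text
tape [[ 0.6115 -0.0845  0.1794  0.0034]
 [ 0.6059 -0.1126  0.1823  0.0032]] [ 0.6087 -0.0985  0.1809]
142 368 376 | 146 367 375 | 150 366 374 | 154 365 373 | 158 364 372 | 162 363 371 | 166 362 370 | 170 361 369 | 174 367 368 | 186 357 365 | 190 356 364 | 194 356 363 | 198 355 362 | 202 354 361 | 206 353 360 | 210 352 359 | 
foot front [[ 0.4024 -0.0472  0.0537]
 [ 0.3981 -0.0677  0.0537]] [ 0.4002 -0.0575  0.0537]
origin [ 0.4051 -0.0586  0.    ]
tape pl [[ 0.6108 -0.0861  0.1759]
 [ 0.6054 -0.1144  0.1765]] [0.2444 0.2456] [ 0.0184 -0.0104]
[[ 0.2465  0.0201  0.0129]
 [ 0.2485 -0.0085  0.015 ]]
```

Run:
```python
from h import *
np.set_printoptions(precision=4,suppress=True)
psi=np.radians(-12.7)
o=np.array([.4051,-.0586,.045])
m=[]
for r,a,b in [(142,368,376),(146,367,375),(150,366,374),(154,365,373),(158,364,372),(162,363,371),(166,362,370),(170,361,369),(186,357,365),(190,356,364),(194,356,363),(198,355,362),(202,354,361),(206,353,360),(210,352,359)]: m.append([(a+b)/2,r])
m+= [[343.5,263.7]]
for _ in range(3):
    c,sn=np.cos(psi),np.sin(psi)
    xt=np.array([c*.866,sn*.866,.5]);zt=np.array([-.5*c,-.5*sn,.866]);yt=np.array([-sn,c,0])
    Q=T.onplane(m,o+.01*zt,zt)
    p=np.polyfit(Q[:-1,0],Q[:-1,1],1);print(np.degrees(np.arctan(p[0])),p[1]+p[0]*.4051)
    print((Q-o)@np.c_[xt,yt][:, [0,1]] if _==0 else '')
    psi=np.arctan(p[0]); o[1]=p[1]+p[0]*.4051
def W(s,y,z): return o+s*xt+y*yt+z*zt
# tray ledge: lower edge & upper edge of strip
t=np.array([[290,90]])
# lip top outer edge ends and bottom ledge edge ends in top (tc crop)
for pts,z in (([[84,346],[371,405]],.036),([[82,370],[367,428]],.036)):
    q=T.onplane(np.array(pts)/3+[280,90]-1/3,W(0,0,z),zt);print((q-o)@np.c_[xt,yt,zt])
tp=T.onplane(np.array([[190,140],[262,151]])/[6,5.7]+[325,155]-.5,W(0,0,.01),zt);print("tape",(tp-o)@np.c_[xt,yt,zt])
# carriage lower end
```

```text
-12.65850953566559 -0.05592732425531039
[[0.3419 0.0025]
 [0.3321 0.0026]
 [0.3222 0.0027]
 [0.3122 0.0028]
 [0.3022 0.0028]
 [0.2921 0.0029]
 [0.2818 0.003 ]
 [0.2715 0.003 ]
 [0.2292 0.0033]
 [0.2184 0.0034]
 [0.2077 0.0023]
 [0.1967 0.0024]
 [0.1856 0.0025]
 [0.1743 0.0025]
 [0.163  0.0026]
 [0.0002 0.    ]]
-12.658508964153496 -0.05590198796026246

-12.658508964154345 -0.055901748552235765

[[ 0.1645  0.1172  0.036 ]
 [ 0.1636 -0.1182  0.036 ]]
[[ 0.1426  0.1153  0.036 ]
 [ 0.1422 -0.1206  0.036 ]]
tape [[ 0.2451  0.0157  0.01  ]
 [ 0.2463 -0.0132  0.01  ]]
```

```bash
cat >> h.py <<'E'
np.set_printoptions(precision=4,suppress=True)
psi=np.radians(-12.66);c,sn=np.cos(psi),np.sin(psi);O=np.array([.4051,-.0559,.045])
xt=np.array([c*.866025,sn*.866025,.5]);zt=np.array([-.5*c,-.5*sn,.866025]);yt=np.array([-sn,c,0])
M=np.c_[xt,yt,zt]
def rot(): 
    q=manip.state()["tool_rot"];return R.from_quat([q[1],q[2],q[3],q[0]])
def report(target=None): # mast coords of the TCP, grasp point; rows needed
    st=manip.state();r=rot();p=st["tool_pos"];g=p+r.as_matrix()[:,1]*manip.grasp_offset
    print("t",round(st["time"],2),"tcp",p,"mastTCP mm",(p-O)@M*1000,"grasp mm",(g-O)@M*1000,"F mast",st["contact_force"]@M,"w",st["gripper_width"]*85.4)
    best=None
    for z in (yt,-yt):
        y=-zt;D=R.from_matrix(np.c_[np.cross(y,z),y,z]);dv=(D*r.inv()).as_rotvec()
        if best is None or np.linalg.norm(dv)<np.linalg.norm(best):best=dv
    print("rot units",np.degrees(best)/6)
    if target is not None: # target grasp point mm in mast coords; TCP target with ideal orientation
        P=O+M@(np.array(target)/1000)+(-zt)*(-manip.grasp_offset)
        print("tcp target",P,"offset units",(P-p)/.05)
E
python3 - <<'E'
from h import *
report((153-36,10,90)); report((153-36,10,1)); print(rot().as_matrix())
print(rot().as_matrix())
E
```

```text
t 0.1 tcp [0.2372 0.5776 0.2302] mastTCP mm [-169.4927  581.3224  311.6735] grasp mm [-160.1338  581.3564  327.8631] F mast [-0.4313 -1.2496 -0.4912] w 85.47447594436734
rot units [-1.489  -4.7816  1.5805]
tcp target [ 0.4714 -0.0605  0.1652] offset units [  4.6826 -12.763   -1.2985]
t 0.1 tcp [0.2372 0.5776 0.2302] mastTCP mm [-169.4927  581.3224  311.6735] grasp mm [-160.1338  581.3564  327.8631] F mast [-0.4313 -1.2496 -0.4912] w 85.47447594436734
rot units [-1.489  -4.7816  1.5805]
tcp target [ 0.5148 -0.0703  0.0882] offset units [  5.5509 -12.9581  -2.84  ]
[[ 0.925  -0.0009  0.3801]
 [-0.3801 -0.0017  0.925 ]
 [-0.0002 -1.     -0.0019]]
[[ 0.925  -0.0009  0.3801]
 [-0.3801 -0.0017  0.925 ]
 [-0.0002 -1.     -0.0019]]
```

```bash
python3 -m jog '{"offset":[[0.1,-0.2,0.1],[0.2,-0.5,0.1],[0.2,-0.5,0.1],[0.2,-0.5,0],[0.2,-0.5,0],[0.2,-0.5,0],[0.2,-0.5,0],[0.2,-0.5,0],[0.2,-0.5,0],[0.2,-0.5,0],[0.2,-0.5,0],[0.1,-0.3,0]],"angular":[[0,0,0],[-0.15,-0.48,0.16],[-0.15,-0.48,0.16],[-0.15,-0.48,0.16],[-0.15,-0.48,0.16],[-0.15,-0.48,0.16],[-0.15,-0.48,0.16],[-0.15,-0.48,0.16],[-0.15,-0.48,0.16],[-0.15,-0.48,0.16],[-0.15,-0.48,0.16],[0,0,0]],"jaw":[85,85,85,85,85,85,85,85,85,85,85,85]}'; python3 -c "
from h import *
report((153-36,10,120))"
```

```text
time: 1.3
tool_pos: [0.347, 0.301, 0.2453]
tool_rot: [-0.658, 0.699, 0.109, 0.257]
contact_force: [-0.4, 0.2, -0.5]
gripper_width: 0.993
t 1.3 tcp [0.347  0.301  0.2453] mastTCP mm [-16.7198 335.4693 240.9038] grasp mm [-16.7719 335.4635 259.6038] F mast [-0.6431  0.1332 -0.2202] w 84.77904379904456
rot units [ 0.0167  0.0235 -0.0252]
tcp target [ 0.4567 -0.0572  0.1912] offset units [ 2.1953 -7.1647 -1.0808]
```

```bash
python3 -m jog '{"offset":[[0.2,-0.6,0],[0.2,-0.7,0],[0.2,-0.7,0],[0.2,-0.7,0],[0.2,-0.7,0],[0.2,-0.7,0],[0.2,-0.7,-0.1],[0.2,-0.7,-0.2],[0.2,-0.7,-0.2],[0.2,-0.6,-0.3],[0.2,-0.36,-0.28],[0,0,0]],"angular":[[0,0,0],[0,0,0],[0,0,0],[0,0,0],[0,0,0],[0,0,0],[0,0,0],[0,0,0],[0,0,0],[0,0,0],[0,0,0],[0,0,0]],"jaw":[85,85,85,85,85,85,85,85,85,85,85,85]}'
python3 - <<'E'
from h import *
report((153-36,10,1))
a=manip.grab_frame("top")[90:290,280:440];b=manip.grab_frame("scene")[150:340,190:400]
cv2.imwrite("pics/a1.png",np.hstack([cv2.resize(a,(400,500),interpolation=2),cv2.resize(b,(400,500),interpolation=2)]))
E
```

```text
time: 2.5
tool_pos: [0.4561, -0.0571, 0.1894]
tool_rot: [-0.659, 0.699, 0.105, 0.257]
contact_force: [-0.8, 0.5, -0.4]
gripper_width: 0.997
t 2.5 tcp [ 0.4561 -0.0571  0.1894] mastTCP mm [115.507    9.9837 100.0269] grasp mm [115.5576   9.996  118.7268] F mast [-0.9563  0.267   0.1295] w 85.16950912070632
rot units [-0.0093 -0.0244  0.0191]
tcp target [ 0.5148 -0.0703  0.0882] offset units [ 1.1739 -0.2634 -2.0242]
```

View pics/a1.png

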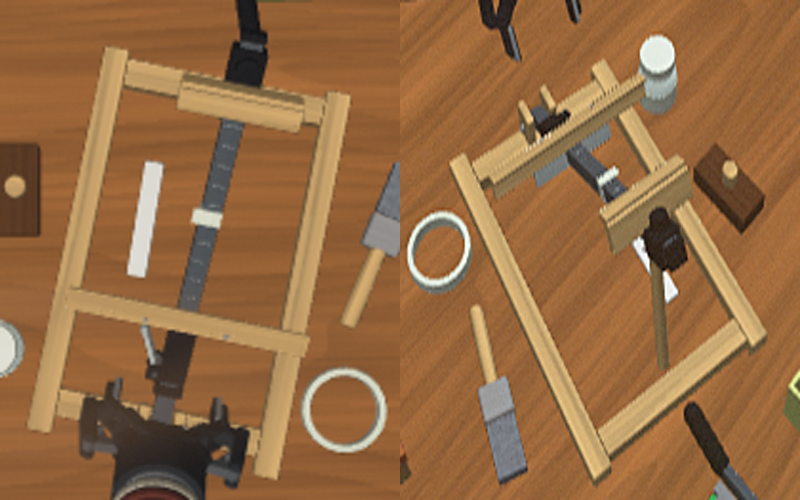

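```bash
python3 -m jog '{"offset":[[0.1,-0.02,-0.17],[0.12,-0.03,-0.2],[0.12,-0.03,-0.2],[0.12,-0.03,-0.2],[0.12,-0.03,-0.2],[0,0,0]],"angular":[[0,0,0],[0,0,0],[0,0,0],[0,0,0],[0,0,0],[0,0,0]],"jaw":[85,85,85,85,85,85]}'
python3 - <<'E'
from h import *
report((153-36,10,1))
a=manip.grab_frame("top")[170:290,300:400];b=manip.grab_frame("scene")[150:270,210:340]
cv2.imwrite("pics/a2.png",np.hstack([cv2.resize(a,(400,480),interpolation=2),cv2.resize(b,(400,480),interpolation=2)]))
E
```

```text
time: 3.2
tool_pos: [0.4861, -0.0605, 0.1423]
tool_rot: [-0.66, 0.699, 0.108, 0.256]
contact_force: [-0.4, 0.3, -0.1]
gripper_width: 0.995
t 3.2 tcp [ 0.4861 -0.0605  0.1423] mastTCP mm [117.9668  13.2207  44.2021] grasp mm [117.9712  13.1605  62.902 ] F mast [-0.4216  0.1869  0.1234] w 84.97869500241987
rot units [-0.0074 -0.0005 -0.0492]
tcp target [ 0.5148 -0.0703  0.0882] offset units [ 0.5735 -0.1948 -1.0818]
```

View pics/a2.png

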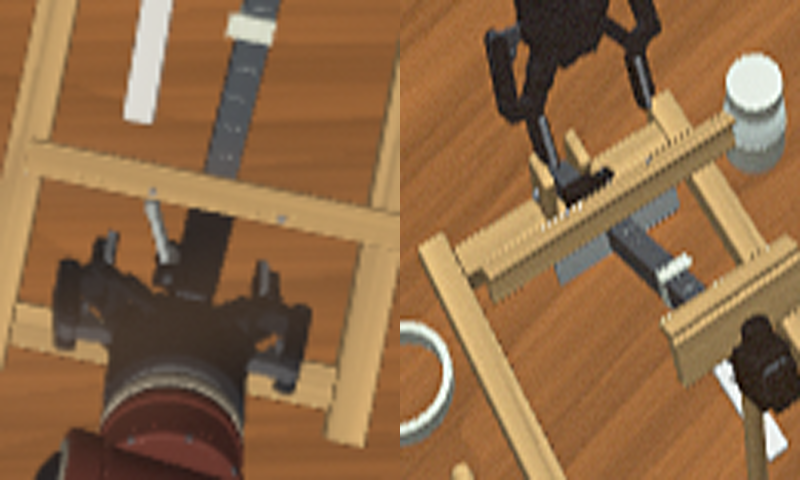

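```bash
python3 -m jog '{"offset":[[0.1,-0.05,-0.18],[0.1,-0.05,-0.18],[0.1,-0.03,-0.18],[0.09,-0.02,-0.18],[0.09,-0.02,-0.18],[0.09,-0.02,-0.18],[0,0,0]],"angular":[[0,0,-0.02],[0,0,-0.02],[0,0,0],[0,0,0],[0,0,0],[0,0,0],[0,0,0]],"jaw":[85,85,85,85,85,85,85]}'
python3 - <<'E'
from h import *
report((153-36,10,1))
a=manip.grab_frame("top")[170:290,300:400];b=manip.grab_frame("scene")[150:270,210:340]
cv2.imwrite("pics/a3.png",np.hstack([cv2.resize(a,(400,480),interpolation=2),cv2.resize(b,(400,480),interpolation=2)]))
E
```

```text
time: 4.0
tool_pos: [0.5149, -0.0709, 0.0895]
tool_rot: [-0.659, 0.699, 0.107, 0.258]
contact_force: [-0.3, 0.0, 0.1]
gripper_width: 0.993
t 4.0 tcp [ 0.5149 -0.0709  0.0895] mastTCP mm [117.8389   9.3832 -16.6526] grasp mm [117.8111   9.3782   2.0473] F mast [-0.1832 -0.0326  0.2399] w 84.76824250954513
rot units [-0.003   0.0152  0.0058]
tcp target [ 0.5148 -0.0703  0.0882] offset units [-0.0013  0.0129 -0.0265]
```

View pics/a3.png

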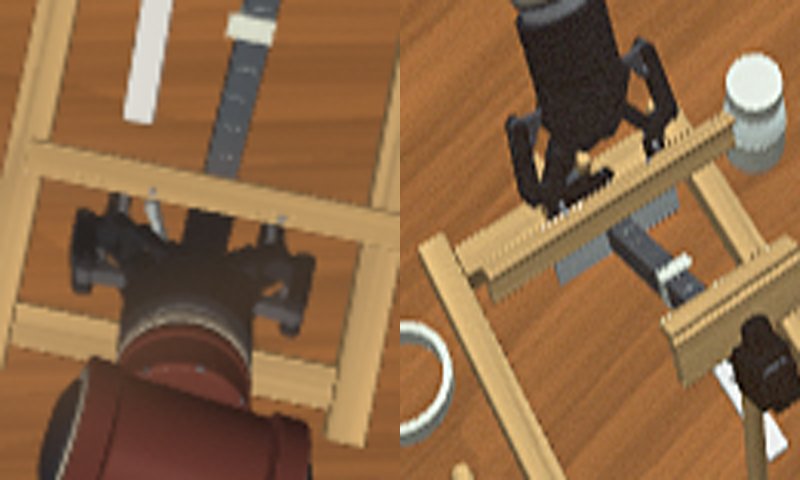

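```bash
python3 -m jog '{"offset":[[0.02,-0.005,0.012],[0.04,-0.01,0.025],[0.06,-0.014,0.035],[0.085,-0.019,0.05],[0.085,-0.019,0.05],[0.085,-0.019,0.05],[0.085,-0.019,0.05],[0.085,-0.019,0.05],[0.085,-0.019,0.05],[0.04,-0.01,0.025],[0.02,-0.005,0.012],[0,0,0]],"angular":[[0,0,0],[0,0,0],[0,0,0],[0,0,0],[0,0,0],[0,0,0],[0,0,0],[0,0,0],[0,0,0],[0,0,0],[0,0,0],[0,0,0]],"jaw":[85,85,85,85,85,85,85,85,85,85,85,85]}'
python3 - <<'E'
from h import *
report((153-36,10,1))
a=manip.grab_frame("top")[170:290,300:400];b=manip.grab_frame("scene")[150:270,210:340]
cv2.imwrite("pics/a4.png",np.hstack([cv2.resize(a,(400,480),interpolation=2),cv2.resize(b,(400,480),interpolation=2)]))
E
```

```text
time: 5.3
tool_pos: [0.5497, -0.0793, 0.1104]
tool_rot: [-0.658, 0.699, 0.107, 0.259]
contact_force: [-1.6, 1.5, -2.1]
gripper_width: 0.996
t 5.3 tcp [ 0.5497 -0.0793  0.1104] mastTCP mm [159.3546   8.8428 -16.5117] grasp mm [159.3006   8.8449   2.1882] F mast [-2.691   1.11   -0.8611] w 85.03276679890035
rot units [0.     0.0283 0.0128]
tcp target [ 0.5148 -0.0703  0.0882] offset units [-0.6991  0.1808 -0.4441]
```

View pics/a4.png

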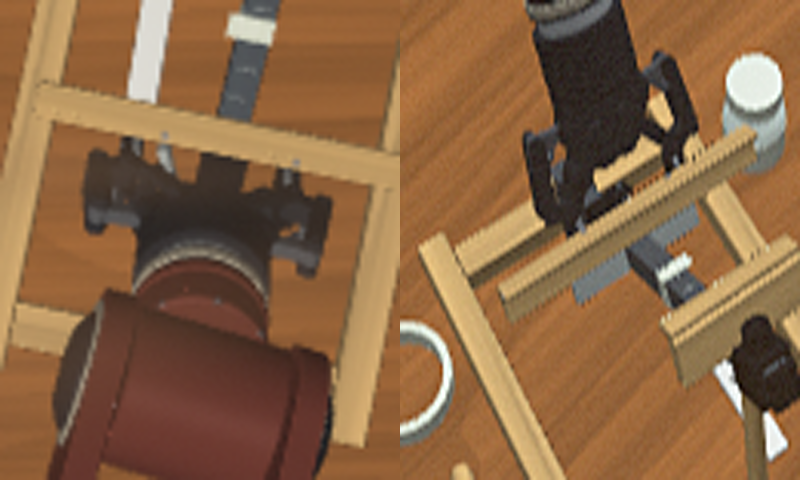

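```bash
python3 -m jog '{"offset":[[0.04,-0.008,0.025],[0.085,-0.016,0.05],[0.085,-0.016,0.05],[0.085,-0.016,0.05],[0.085,-0.016,0.05],[0.085,-0.017,0.05],[0.085,-0.017,0.05],[0.085,-0.019,0.05],[0.04,-0.01,0.025],[0,0,0],[0,0,0]],"angular":[[0,0,0],[0,0,0],[0,0,0],[0,0,0],[0,0,0],[0,0,0],[0,0,0],[0,0,0],[0,0,0],[0,0,0],[0,0,0]],"jaw":[85,85,85,85,85,85,85,85,85,85,85]}'
python3 - <<'E'
from h import *
report()
A=manip.grab_frame("top");B=manip.grab_frame("scene");cv2.imwrite("pics/T5.png",A);cv2.imwrite("pics/S5.png",B)
a=A[160:260,300:400];b=B[180:240,260:340]
cv2.imwrite("pics/a5.png",np.hstack([cv2.resize(a,(400,400),interpolation=2),cv2.resize(b,(400,300),interpolation=2).repeat(1,0) if 0 else cv2.resize(B[170:250,250:330],(400,400),interpolation=2)]))
E
```

```text
time: 6.5
tool_pos: [0.5837, -0.086, 0.1307]
tool_rot: [-0.658, 0.699, 0.107, 0.259]
contact_force: [-2.2, -0.6, -0.9]
gripper_width: 0.994
t 6.5 tcp [ 0.5837 -0.086   0.1307] mastTCP mm [199.4607   9.7709 -16.1443] grasp mm [199.3956   9.7706   2.5556] F mast [-2.1625 -1.0806  0.201 ] w 84.89371709433
rot units [0.0007 0.034  0.0114]
```

View pics/a5.png

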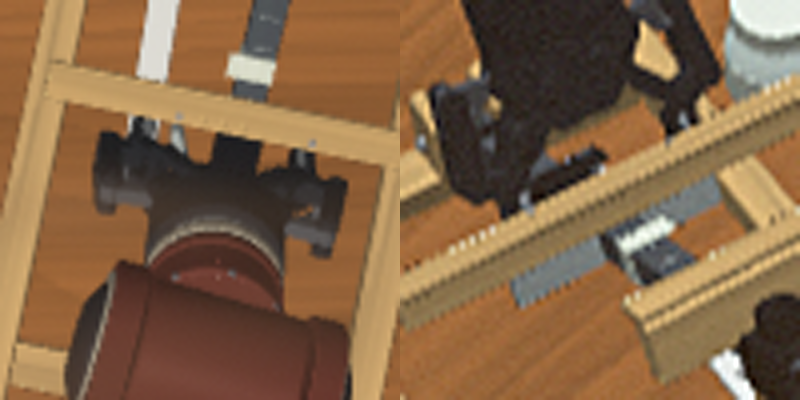

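```bash
cat >> h.py <<'E'
def prof(cam,img,s,y,z):
    P=O+np.outer(s/1000,xt)+y/1000*yt+z/1000*zt
    p=cam.px(P).astype(np.float32)
    return cv2.remap(img,p[:,0].reshape(1,-1),p[:,1].reshape(1,-1),cv2.INTER_LINEAR)[0].astype(float)
E
python3 - <<'E'
from h import *
A0=cv2.imread("pics/top0.png");A5=cv2.imread("pics/T5.png")
for n,im,c0 in(("T0",A0,153),("T5",A5,231)):
  s=np.arange(c0-26,c0+32,2.)
  print(n,s[0])
  for ys in ((-105,-75,-5),(60,75,10)):
    g=np.mean([prof(T,im,s,y,36) for y in np.arange(*ys)],0);print(ys,g[:,1].round().astype(int))
s=np.arange(225,280,2.)
print("tape",s[0],np.mean([prof(T,A0,s,y,10) for y in range(-6,7,3)],0)[:,1].round().astype(int))
B0=cv2.imread("pics/scene0.png")
print("tape S",np.mean([prof(S,B0,s,y,10) for y in range(-4,5,2)],0)[:,1].round().astype(int))
E
```

```text
T0 127.0
  return _methods._mean(a, axis=axis, dtype=dtype,
  ret = ret.dtype.type(ret / rcount)
Traceback (most recent call last):
IndexError: invalid index to scalar variable.
```

Run:
```python
from h import *
A0=cv2.imread("pics/top0.png");A5=cv2.imread("pics/T5.png")
for n,im,c0 in(("T0",A0,153),("T5",A5,231)):
  s=np.arange(c0-26,c0+32,2.)
  print(n,s[0])
  for ys in (range(-90,-70,4),range(-60,-50,3),range(70,90,4)):
    g=np.mean([prof(T,im,s,y,36) for y in ys],0);print(ys,g[:,1].round().astype(int))
s=np.arange(225,280,2.)
print("tape",s[0],np.mean([prof(T,A0,s,y,10) for y in range(-6,7,3)],0)[:,1].round().astype(int))
B0=cv2.imread("pics/scene0.png")
print("tape S",np.mean([prof(S,B0,s,y,10) for y in range(-4,5,2)],0)[:,1].round().astype(int))
```

```text
T0 127.0
range(-90, -70, 4) [ 95  94  94  94  95  97  97 109 135 146 148 149 148 148 149 151 152 149
 143 122 102  98 100 102 102 100 100 101 102]
range(-60, -50, 3) [ 96  96  97  98  98  96  96 110 138 148 149 149 148 148 149 151 152 149
 143 122  99  91  90  91  91  91  92  91  90]
range(70, 90, 4) [ 93  93  94  94  93  93  93 103 134 150 151 151 148 145 144 144 144 143
 145 128 105  98  97  97  96  94  93  92  91]
T5 205.0
range(-90, -70, 4) [109 111 110 109 110 112 113 114 133 154 156 156 158 157 157 159 161 160
 156 145 123 118 119 119 117 119 121 122 122]
range(-60, -50, 3) [ 52  64  80  88  89  88  89  96 126 154 158 157 157 156 156 158 162 160
 155 142 110  93  90  89  90  89  89  90  91]
range(70, 90, 4) [ 50  67  87  94  95  94  93  94 119 155 163 163 160 157 155 154 155 154
 153 148 120 106 105 107 106 105 103 105 110]
tape 225.0 [ 86  96  91  84  81  81  81  81  81  82 110 178 208 214 215 215 214 205
 162 108  88  96  90  83  80  81  81  80]
tape S [ 86  86  85  83  79  75  77  90 112 147 181 211 226 233 233 226 205 181
 147 112  91  84  82  81  79  79  81  84]
```

Run:
```python
from h import *
A5=cv2.imread("pics/T5.png");B5=cv2.imread("pics/S5.png")
s=np.arange(215,280,2.)
for y in((-7,-4,-1),(-1,2,5)): print("T5",s[0],np.mean([prof(T,A5,s,k,10) for k in y],0)[:,1].round().astype(int))
for y in((-7,-4,-1),(-1,2,5)): print("S5",np.mean([prof(S,B5,s,k,10) for k in y],0)[:,1].round().astype(int))
# apparent s on z=10 plane of tray features if tray at s=232
for x,z in((12,31),(12,36),(0,10)):
  P=O+M@np.array([.232+x/1000,0,z/1000])
  for C in(T,S): print(x,z,(C.onplane(C.px(P),O+.01*zt,zt)-O)@M*1000)
B=B5[195:235,270:320];A=A5[165:200,335:385]
cv2.imwrite("pics/b5.png",np.hstack([cv2.resize(A,(400,280),interpolation=0),cv2.resize(B,(400,280),interpolation=0)]))
```

```text
T5 215.0 [158 157 155 154 154 158 158 155 150 127  98  84  84  83  84 114 185 214
 219 219 219 219 210 167 113  88  99  94  85  82  83  83  82]
T5 215.0 [160 159 156 155 155 157 158 154 149 129  96  85  84  84  86 120 183 215
 220 221 221 220 213 164 114  95 107  95  87  84  84  84  84]
S5 [116 117 119 120 118 110 100  91  85  81  78  84 101 124 149 178 209 228
 236 239 230 210 182 144 106  84  83  84  83  82  83  84  86]
S5 [117 119 121 121 119 111 100  91  84  80  79  85  99 123 159 191 219 235
 240 243 233 216 189 153 112  86  86  85  83  83  84  84  86]
12 31 [[234.9143  -1.8071  10.    ]]
12 31 [[202.4759  13.335   10.    ]]
12 36 [[232.6899  -2.2495  10.    ]]
12 36 [[192.0649  16.6784  10.    ]]
0 10 [[231.9998   0.      10.    ]]
0 10 [[231.9998  -0.      10.    ]]
```

View pics/b5.png

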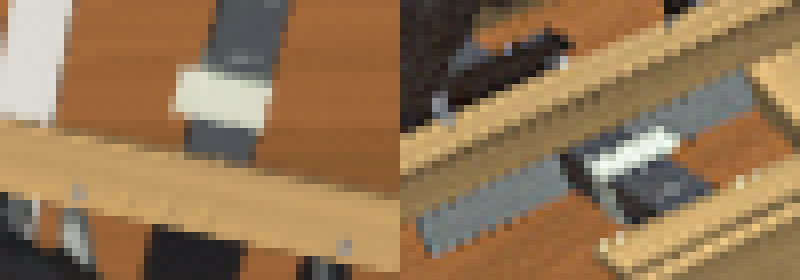

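```bash
python3 -m jog '{"offset":[[0.04,-0.008,0.025],[0.06,-0.013,0.035],[0.06,-0.013,0.035],[0.04,-0.009,0.025],[0,0,0],[0,0,0]],"angular":[[0,0,0],[0,0,0],[0,0,0],[0,0,0],[0,0,0],[0,0,0]],"jaw":[85,85,85,85,85,85]}'
cat > m.py <<'E'
from h import *
import sys
n=sys.argv[1]
report()
A=manip.grab_frame("top");B=manip.grab_frame("scene");cv2.imwrite(f"pics/T{n}.png",A);cv2.imwrite(f"pics/S{n}.png",B)
s=np.arange(215,280,2.)
print("T",np.mean([prof(T,A,s,k,10) for k in (-5,-2,1,4)],0)[:,1].round().astype(int))
print("S",np.mean([prof(S,B,s,k,10) for k in (-5,-2,1,4)],0)[:,1].round().astype(int))
s=np.arange(225,270,2.)
for y in (range(-90,-70,4),range(-60,-50,3),range(70,90,4)): print("ledge",np.mean([prof(T,A,s,k,36) for k in y],0)[:,1].round().astype(int))
cv2.imwrite(f"pics/b{n}.png",np.hstack([cv2.resize(A[160:200,325:385],(420,280),interpolation=0),cv2.resize(B[195:235,270:320],(350,280),interpolation=0)]))
E
python3 m.py 6
```

```text
time: 7.2
tool_pos: [0.5936, -0.0882, 0.1365]
tool_rot: [-0.658, 0.699, 0.107, 0.259]
contact_force: [-2.1, -0.6, -1.5]
gripper_width: 0.996
t 7.2 tcp [ 0.5936 -0.0882  0.1365] mastTCP mm [211.1433   9.802  -16.2169] grasp mm [211.0857   9.8026   2.483 ] F mast [-2.3841 -1.0008 -0.3296] w 85.03222263672089
rot units [-0.0002  0.0302  0.0124]
T [ 31  31  38  92 150 160 159 158 156 154 155 158 158 155 149 145 186 214
 220 220 220 220 211 166 112  92 104  96  88  84  84  84  84]
S [103 108 112 114 115 117 118 118 118 115 109 106 110 126 150 186 216 234
 241 240 235 215 190 153 115  93  88  87  85  85  86  86  89]
ledge [114 120 122 123 140 155 157 158 159 157 157 159 161 160 156 144 124 119
 120 121 121 122 125]
ledge [100 100  99 103 132 155 158 158 158 156 156 159 162 160 155 138 106  92
  90  91  91  92  96]
ledge [ 96  96  96  98 131 159 164 163 160 157 154 155 156 154 154 147 115 105
 109 114 114 112 109]
```

View pics/b6.png

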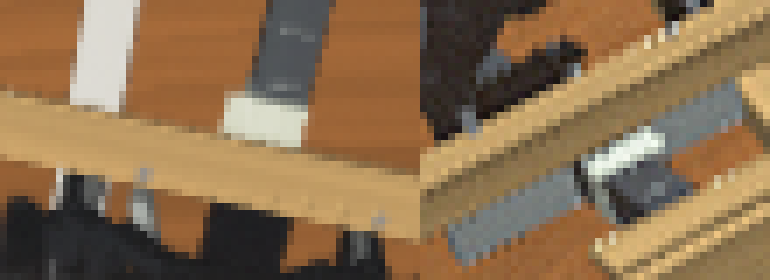

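```bash
python3 -m jog '{"offset":[[0.03,-0.007,0.018],[0.03,-0.006,0.018],[0,0,0],[0,0,0]],"angular":[[0,0,0],[0,0,0],[0,0,0],[0,0,0]],"jaw":[85,85,85,85]}'; 
python3 m.py 7
```

```text
time: 7.7
tool_pos: [0.5964, -0.0889, 0.1381]
tool_rot: [-0.658, 0.699, 0.107, 0.259]
contact_force: [-1.9, 0.8, -0.7]
gripper_width: 0.992
t 7.7 tcp [ 0.5964 -0.0889  0.1381] mastTCP mm [214.4609   9.7689 -16.2859] grasp mm [214.4096   9.7711   2.414 ] F mast [-2.1254  0.3992  0.4172] w 84.69450132481397
rot units [-0.0003  0.0269  0.0129]
T [ 30  31  32  32  51 120 158 161 158 157 155 154 156 158 158 153 144 149
 194 216 220 220 211 166 112  93 104  96  87  84  84  84  83]
S [ 96 100 105 111 113 114 114 115 116 114 112 113 120 135 157 190 217 234
 240 240 234 215 190 153 115  94  88  87  86  88  87  86  87]
ledge [114 119 122 122 120 124 149 157 157 158 158 157 158 161 162 158 151 130
 118 119 121 123 125]
ledge [ 94  99 100  99  98 108 144 158 158 158 158 156 157 160 162 158 152 126
 100  92  91  92  96]
ledge [ 92  95  96  96  97 108 141 161 164 162 159 156 154 155 156 154 153 135
 116 113 114 113 109]
```

View pics/b7.png

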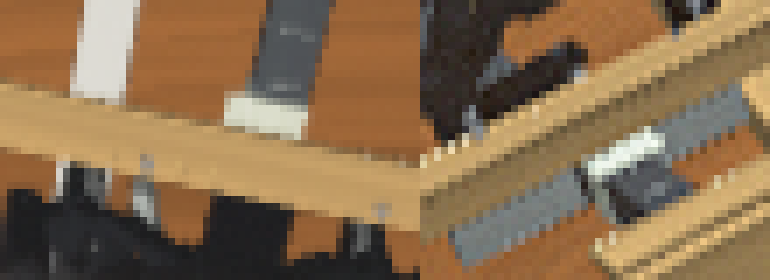

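```bash
python3 -m jog '{"offset":[[-0.017,0.004,-0.01],[-0.012,-0.05,0],[-0.01,-0.05,0],[0,0,0],[0,0,0]],"angular":[[0,0,0],[0,0,0],[0,0,0],[0,0,0],[0,0,0]],"jaw":[85,85,85,85,85]}'; 
python3 m.py 8
```

```text
time: 8.3
tool_pos: [0.594, -0.0938, 0.1373]
tool_rot: [-0.658, 0.699, 0.107, 0.258]
contact_force: [-2.1, 0.2, -1.4]
gripper_width: 0.992
t 8.3 tcp [ 0.594  -0.0938  0.1373] mastTCP mm [212.9883   4.4351 -16.386 ] grasp mm [212.9551   4.4434   2.314 ] F mast [-2.5156 -0.266  -0.21  ] w 84.72351220997587
rot units [0.0004 0.0173 0.0143]
T [ 32  32  31  40 102 154 160 159 158 156 154 155 158 159 155 149 144 185
 214 220 220 220 211 166 112  93 104  96  87  84  84  84  84]
S [103 108 112 113 113 114 114 115 116 116 114 112 114 128 149 184 216 235
 242 240 234 214 190 153 115  93  86  84  83  84  85  86  88]
ledge [114 119 122 122 124 143 156 157 157 158 158 158 160 162 160 155 138 117
 119 121 121 123 125]
ledge [ 91  95  96  97 103 134 156 158 158 158 156 156 159 162 160 155 136 102
  91  91  91  92  96]
ledge [ 95  96  96  95  99 130 160 164 162 160 157 154 155 156 155 154 145 117
 110 113 114 113 109]
```

View pics/b8.png

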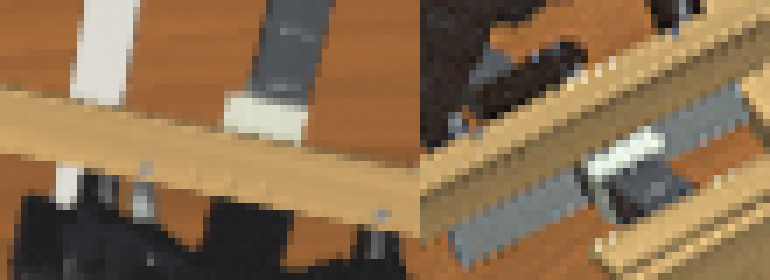

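Run:
```python
from h import *
L=[cv2.resize(cv2.imread(f"pics/S{n}.png")[205:230,285:310],(260,260),interpolation=0) for n in(6,8,7)]
L2=[cv2.resize(cv2.imread(f"pics/T{n}.png")[168:188,350:375],(260,208),interpolation=0) for n in(6,8,7)]
cv2.imwrite("pics/cmp.png",np.vstack([np.hstack(L),np.hstack(L2)]))
for n in (5,6,8,7):
  B=cv2.imread(f"pics/S{n}.png")
  s=np.arange(221,262,1.5)
  for k in(-5,0,5): print(n,k,prof(S,B,s,k,10)[:,1].round().astype(int))
print(S.px([O+M@np.array([a,b,.01]) for a in(.243,.253) for b in(-.01,0,.01)]))
```

```text
5 -5 [119 116 111 104  96  94  92  92  89  84  87  98 111 120 127 141 173 203
 227 244 245 239 231 221 211 196 170 142]
5 0 [120 119 114 106  97  91  89  86  82  82  87  96 111 124 134 147 161 185
 212 234 244 241 235 225 212 193 167 135]
5 5 [122 121 118 108  98  88  78  76  78  79  81  88 101 124 154 182 209 228
 241 244 243 243 239 232 219 197 171 139]
6 -5 [113 115 117 120 121 120 119 118 117 115 117 123 127 127 128 139 171 202
 226 243 244 239 232 224 214 200 174 145]
6 0 [113 114 114 115 116 117 116 116 114 108 108 113 123 130 136 148 159 184
 211 234 244 241 235 226 214 194 167 135]
6 5 [114 114 115 115 116 117 118 118 115 108 102 104 111 125 154 180 206 226
 240 243 242 243 239 231 218 196 170 137]
8 -5 [112 111 111 111 112 114 115 115 115 116 118 124 126 127 128 141 172 202
 225 244 245 240 233 223 213 198 171 142]
8 0 [114 115 115 115 115 116 117 118 119 116 116 119 125 128 134 148 162 186
 213 235 244 241 234 224 212 194 168 136]
8 5 [113 113 114 115 115 115 116 116 115 111 107 109 115 126 154 182 209 229
 242 244 243 243 239 231 217 195 171 140]
7 -5 [108 111 112 111 113 115 117 117 115 115 117 124 131 136 140 153 180 206
 227 242 245 240 233 223 213 198 172 143]
7 0 [108 110 113 114 114 114 114 113 112 112 114 118 125 131 140 154 167 188
 212 232 241 240 234 225 214 195 168 136]
7 5 [109 112 114 113 114 115 117 117 115 112 109 113 119 129 156 185 211 230
 241 243 241 242 238 231 218 196 172 140]
[[292.1071 218.0243]
 [295.575  216.2104]
 [299.0239 214.4065]
 [293.8418 219.2702]
 [297.3307 217.4395]
 [300.8002 215.6188]]
```

View pics/cmp.png

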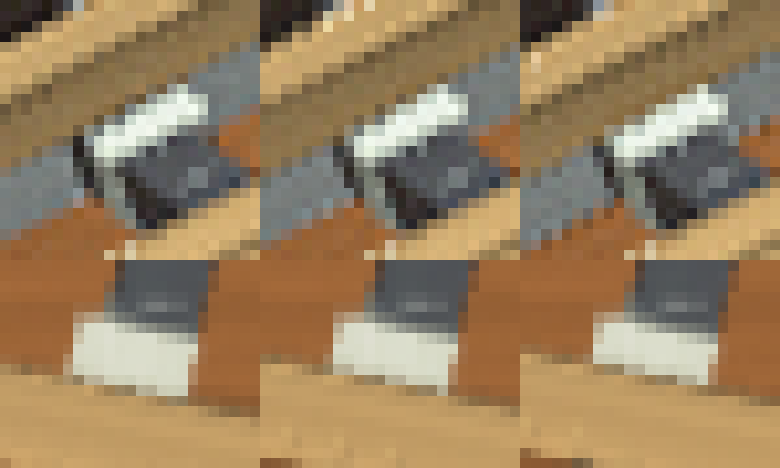

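```bash
python3 -m jog '{"offset":[[0.007,-0.0015,0.004],[0,0,0],[0,0,0],[0,0,0],[0,0,0],[0,0,0]],"angular":[[0,0,0],[0,0,0],[0,0,0],[0,0,0],[0,0,0],[0,0,0]],"jaw":[85,75,65,55,50,50]}'; 
python3 m.py 9
```

```text
time: 9.0
tool_pos: [0.5959, -0.0936, 0.1395]
tool_rot: [-0.658, 0.698, 0.108, 0.26]
contact_force: [0.4, 5.5, 1.3]
gripper_width: 0.584
t 9.0 tcp [ 0.5959 -0.0936  0.1395] mastTCP mm [215.6432   5.0691 -15.4287] grasp mm [215.5296   5.06     3.271 ] F mast [-0.044   5.4543  1.5166] w 49.83175908935729
rot units [0.0015 0.0591 0.0106]
T [ 31  31  32  32  33  69 136 160 160 158 156 154 154 157 159 156 152 144
 174 210 219 220 211 166 112  93 104  96  87  84  84  84  84]
S [105 103 106 110 113 114 115 115 116 115 114 111 113 126 150 181 208 228
 239 241 236 216 190 153 116  93  88  86  83  84  85  86  89]
ledge [114 119 122 122 121 121 135 154 157 157 159 158 157 158 162 161 157 147
 122 117 119 122 125]
ledge [ 76  87  97  98  98  98 123 154 159 158 158 157 156 158 161 161 156 146
 113  95  90  91  96]
ledge [ 96  96  96  96  97  99 118 155 164 163 161 158 155 155 156 156 153 153
 128 115 113 112 109]
```

View pics/b9.png

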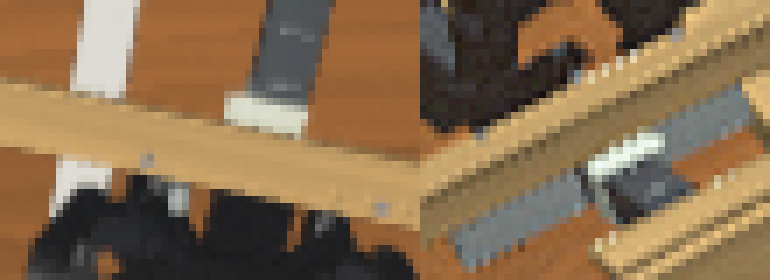

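```bash
python3 -m jog '{"offset":[[0,0,0],[0,0,0],[0,0,0]],"angular":[[0,0,0],[0,0,0],[0,0,0]],"jaw":[58,58,58]}'; 
python3 m.py 10
```

```text
time: 9.4
tool_pos: [0.5943, -0.0941, 0.1373]
tool_rot: [-0.658, 0.699, 0.107, 0.258]
contact_force: [0.5, 0.2, 0.4]
gripper_width: 0.68
t 9.4 tcp [ 0.5943 -0.0941  0.1373] mastTCP mm [213.2637   4.228  -16.5981] grasp mm [213.2323   4.243    2.1019] F mast [0.5734 0.2897 0.1539] w 58.089565199010224
rot units [0.003  0.0158 0.0161]
T [ 31  31  31  31  34  74 142 160 158 158 156 154 154 157 159 156 152 142
 173 210 220 220 211 166 112  93 104  96  87  84  84  84  84]
S [104 103 107 111 113 114 114 114 114 114 113 114 120 134 157 187 212 228
 238 240 236 216 190 151 114  91  86  86  85  86  86  86  87]
ledge [114 119 121 121 121 121 136 155 157 157 158 158 157 159 162 160 156 148
 124 119 120 122 125]
ledge [ 66  89  97  99  98  99 125 153 158 158 158 157 156 158 162 161 156 144
 112  94  91  92  96]
ledge [ 97  96  96  96  97  99 119 156 164 163 161 158 154 155 156 155 154 152
 126 115 113 112 109]
```

```bash
python3 -m jog '{"offset":[[0.024,0.107,0],[0.024,0.107,0],[0.009,0.04,0],[0.005,0.02,0],[0,0,0]],"angular":[[0,0,0],[0,0,0],[0,0,0],[0,0,0],[0,0,0]],"jaw":[58,58,58,58,58]}'; 
python3 -c "
from h import *
report()"
```

```text
time: 10.0
tool_pos: [0.5968, -0.084, 0.1374]
tool_rot: [-0.655, 0.702, 0.107, 0.258]
contact_force: [-5.6, -19.2, -0.6]
gripper_width: 0.675
t 10.0 tcp [ 0.5968 -0.084   0.1374] mastTCP mm [213.5045  14.587  -16.5797] grasp mm [213.4764  14.7519   2.1195] F mast [ -1.3393 -19.9297   0.1075] w 57.68429122884621
rot units [ 0.0829 -0.0039  0.0269]
```

```bash
python3 -m jog '{"offset":[[-0.025,0.006,-0.015],[-0.025,0.006,-0.015],[0,0,0]],"angular":[[0,0,0],[0,0,0],[0,0,0]],"jaw":[58,58,58]}'; 
python3 m.py 11
```

```text
time: 10.3
tool_pos: [0.5944, -0.0834, 0.136]
tool_rot: [-0.655, 0.702, 0.107, 0.258]
contact_force: [-4.6, -19.2, -1.1]
gripper_width: 0.679
t 10.3 tcp [ 0.5944 -0.0834  0.136 ] mastTCP mm [210.6649  14.6338 -16.5777] grasp mm [210.6263  14.794    2.1216] F mast [ -0.7385 -19.7177  -0.7969] w 57.989158348279005
rot units [0.0802 0.0021 0.0289]
T [ 32  31  31  44 108 155 161 158 157 155 154 155 158 158 154 146 147 192
 216 220 220 220 211 166 112  93 104  96  87  84  84  84  84]
S [101 106 109 112 113 114 115 116 116 115 114 113 117 130 152 186 216 235
 242 240 236 216 190 153 116  94  88  87  86  86  86  86  88]
ledge [114 119 121 120 123 146 156 157 157 158 157 157 160 162 158 154 136 116
 118 120 121 122 125]
ledge [100 100 100  98 106 140 157 156 158 158 156 156 159 162 159 153 130 101
  91  91  91  91  96]
ledge [ 90  95  95  96 101 136 162 163 162 159 156 154 155 156 154 154 142 115
 109 113 114 112 109]
```

```bash
python3 -m jog '{"offset":[[0.01,-0.002,0.006],[0,0,0],[-0.009,-0.039,0],[0,0,0],[-0.009,-0.039,0],[0,0,0]],"angular":[[0,0,0],[0,0,0],[0,0,0],[0,0,0],[0,0,0],[0,0,0]],"jaw":[58,58,54,54,50,50]}'; 
python3 m.py 12
```

```text
time: 11.0
tool_pos: [0.5943, -0.0874, 0.1379]
tool_rot: [-0.655, 0.702, 0.107, 0.258]
contact_force: [-13.4, -17.0, 7.8]
gripper_width: 0.59
t 11.0 tcp [ 0.5943 -0.0874  0.1379] mastTCP mm [212.2615  10.6841 -15.3096] grasp mm [212.2115  10.8425   3.3896] F mast [ -4.2234 -19.5328  11.4665] w 50.418048905887005
rot units [0.0803 0.0081 0.0291]
T [ 32  31  31  32  59 130 160 161 159 157 155 154 156 159 157 152 144 161
 204 218 220 220 211 165 112  93 104  96  87  84  84  84  84]
S [ 94  98 104 109 112 112 112 114 116 116 115 117 122 135 154 188 217 235
 242 240 235 215 189 152 115  94  88  87  86  87  87  86  87]
ledge [114 119 122 122 120 128 151 156 156 158 158 157 158 161 161 158 149 125
 117 119 121 122 124]
ledge [100 100 100  99  98 114 149 157 157 158 157 156 157 160 161 157 150 120
  97  91  91  91  96]
ledge [ 95  96  96  96  97 113 148 162 164 161 158 155 154 155 155 154 155 135
 112 112 114 112 109]
```

```bash
python3 -m jog '{"offset":[[-0.012,0.003,0.022],[0,0,0],[0,0,0]],"angular":[[0,0,0],[0,0,0],[0,0,0]],"jaw":[50,50,50]}'; 
python3 m.py 13
```

```text
time: 11.4
tool_pos: [0.5933, -0.0872, 0.1374]
tool_rot: [-0.655, 0.702, 0.107, 0.258]
contact_force: [-6.6, -19.5, -0.0]
gripper_width: 0.588
t 11.4 tcp [ 0.5933 -0.0872  0.1374] mastTCP mm [211.1633  10.7161 -15.241 ] grasp mm [211.1317  10.8752   3.4583] F mast [ -1.8633 -20.4571   1.0358] w 50.2058029205755
rot units [ 0.079  -0.0012  0.0285]
T [ 31  31  30  39  97 152 160 159 158 156 154 155 158 158 155 149 144 185
 214 220 220 220 211 166 112  92 104  96  87  84  84  84  84]
S [104 107 110 112 113 114 115 116 117 116 114 113 117 130 151 185 215 234
 241 240 234 214 190 153 116  95  88  87  86  87  86  84  87]
ledge [114 119 122 121 123 141 155 157 157 158 157 158 159 162 160 155 141 119
 119 120 121 122 124]
ledge [100 100 100  99 103 133 155 157 158 158 156 156 159 161 159 154 137 105
  92  91  91  91  96]
ledge [ 95  96  96  96  98 129 159 164 163 160 157 154 154 156 154 154 146 118
 111 113 114 112 109]
```

```bash
python3 -m jog '{"offset":[[-0.008,-0.039,0.011],[0,0,0],[-0.011,-0.039,0.01],[0,0,0]],"angular":[[0,0,0],[0,0,0],[0,0,0],[0,0,0]],"jaw":[46,46,42,42]}'; 
python3 m.py 14
```

```text
time: 11.9
tool_pos: [0.5925, -0.0911, 0.1389]
tool_rot: [-0.655, 0.702, 0.107, 0.258]
contact_force: [-6.7, -16.5, 1.1]
gripper_width: 0.494
t 11.9 tcp [ 0.5925 -0.0911  0.1389] mastTCP mm [211.9699   6.716  -13.9673] grasp mm [211.9308   6.871    4.732 ] F mast [ -1.9482 -17.5911   2.4268] w 42.21308727779721
rot units [0.0763 0.0033 0.0307]
T [ 31  30  32  33  67 136 159 160 158 156 154 154 156 158 156 152 144 162
 204 218 220 220 212 166 112  92 104  96  87  84  84  84  84]
S [ 96 100 104 109 112 113 113 114 115 115 114 114 120 134 155 188 216 234
 241 239 234 214 190 153 116  94  89  86  84  86  87  87  88]
ledge [114 119 122 122 120 130 153 157 157 159 158 157 158 161 161 157 147 122
 118 120 121 122 125]
ledge [101 100 100  99  99 117 150 157 157 157 157 156 158 161 161 156 146 116
  96  91  91  91  96]
ledge [ 96  96  96  95  96 115 152 163 163 161 158 155 154 155 155 153 153 127
 112 112 114 113 109]
```

View pics/b14.png

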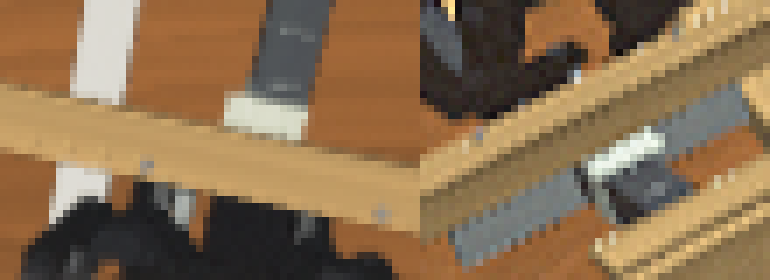

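```bash
python3 -m jog '{"offset":[[-0.012,0.003,-0.007],[0,0,0]],"angular":[[0,0,0],[0,0,0]],"jaw":[42,42]}'; 
python3 m.py 15
```

```text
time: 12.2
tool_pos: [0.5923, -0.091, 0.1388]
tool_rot: [-0.655, 0.702, 0.107, 0.258]
contact_force: [-3.7, -18.3, -0.7]
gripper_width: 0.493
t 12.2 tcp [ 0.5923 -0.091   0.1388] mastTCP mm [211.7349   6.7341 -13.9614] grasp mm [211.6722   6.8934   4.7378] F mast [ -0.0181 -18.6411  -0.7589] w 42.1268219850232
rot units [0.0826 0.0142 0.0286]
T [ 32  32  30  33  73 138 159 160 158 156 155 154 157 158 156 150 142 173
 210 219 220 220 211 166 112  92 104  96  87  84  84  84  84]
S [ 97 100 106 110 112 112 114 115 116 115 114 114 118 132 154 187 216 234
 240 240 234 214 190 153 115  94  88  87  85  86  86  87  88]
ledge [114 119 121 121 121 134 154 157 157 158 157 157 158 161 161 156 146 121
 118 119 121 122 125]
ledge [100 100 100  99  99 122 152 158 158 158 157 156 158 161 160 156 144 113
  95  91  91  92  95]
ledge [ 97  96  96  95  97 121 155 164 163 161 158 155 154 155 155 154 154 127
 112 112 114 112 109]
```

```bash
python3 -m jog '{"offset":[[-0.017,-0.032,0.007],[-0.01,-0.034,0.004],[0,0,0],[-0.002,-0.008,0],[-0.002,-0.008,0],[0,0,0],[0,0,0]],"angular":[[0,0,0],[0,0,0],[0,0,0],[0,0,0],[0,0,0],[0,0,0],[0,0,0]],"jaw":[39,36,34,30,30,30,30]}'; 
python3 m.py 16
```

```text
time: 13.0
tool_pos: [0.591, -0.0945, 0.1398]
tool_rot: [-0.656, 0.701, 0.107, 0.259]
contact_force: [-7.4, -15.2, 2.8]
gripper_width: 0.398
t 13.0 tcp [ 0.591  -0.0945  0.1398] mastTCP mm [211.8067   3.1292 -12.8138] grasp mm [211.7386   3.2576   5.8856] F mast [ -1.9901 -16.4948   4.3583] w 34.01552091921875
rot units [0.062  0.0217 0.0346]
T [ 30  31  31  33  72 138 160 160 157 156 154 154 156 159 156 150 143 173
 210 219 220 220 211 166 111  92 104  96  88  84  84  84  84]
S [ 97 100 104 109 112 113 114 116 117 116 114 114 120 133 154 187 216 234
 240 240 235 215 190 153 115  93  88  86  84  85  85  85  88]
ledge [114 119 121 122 121 134 154 157 157 158 158 157 159 161 161 157 145 120
 117 120 121 122 125]
ledge [100 100 100  99 100 122 154 158 158 158 157 156 158 161 161 156 145 114
  95  91  91  91  96]
ledge [ 96  96  96  95  97 121 156 164 163 161 158 154 154 155 155 153 154 127
 112 112 114 112 109]
```

View pics/b16.png

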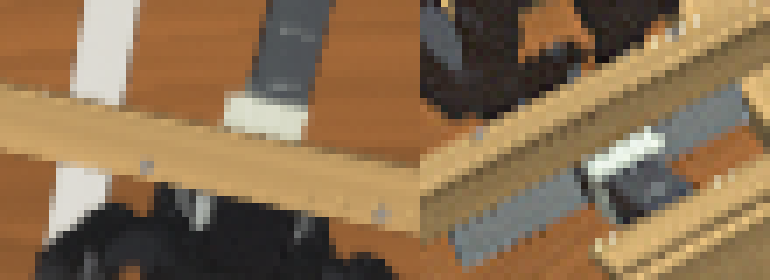

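```bash
python3 -m jog '{"offset":[[-0.004,-0.01,0.002],[-0.004,-0.01,0.002],[0,0,0],[0,0,0]],"angular":[[0,0,0],[0,0,0],[0,0,0],[0,0,0]],"jaw":[20,20,10,10]}'; 
python3 m.py 17
python3 - <<'E'
from h import *
A=cv2.imread("pics/T17.png");B=cv2.imread("pics/S17.png")
cv2.imwrite("pics/c17.png",np.hstack([cv2.resize(A[160:230,310:400],(450,350),interpolation=2),cv2.resize(B[150:250,240:340],(350,350),interpolation=2)]))
E
```

```text
time: 13.5
tool_pos: [0.591, -0.0945, 0.1399]
tool_rot: [-0.656, 0.7, 0.107, 0.259]
contact_force: [-2.6, -11.4, 0.1]
gripper_width: 0.396
t 13.5 tcp [ 0.591  -0.0945  0.1399] mastTCP mm [211.798    3.0792 -12.7534] grasp mm [211.719    3.1716   5.9461] F mast [ -0.0005 -11.6984   0.1252] w 33.79356618722862
rot units [0.045  0.0313 0.0302]
T [ 32  31  31  33  72 138 160 160 158 156 154 154 156 158 156 150 142 173
 210 219 220 220 211 166 112  92 104  97  87  84  84  84  83]
S [ 97 100 105 108 111 113 114 114 114 114 113 114 118 131 154 187 216 234
 240 240 235 216 191 154 116  93  88  86  85  86  86  86  89]
ledge [114 119 121 121 121 135 154 157 157 159 157 157 159 161 161 157 148 123
 118 120 121 122 125]
ledge [100 100 100  98  99 122 152 158 158 158 157 156 158 162 160 156 144 112
  94  91  91  91  96]
ledge [ 96  96  96  96  97 121 156 164 163 161 158 155 154 155 155 153 153 126
 111 112 114 112 109]
```

View pics/c17.png

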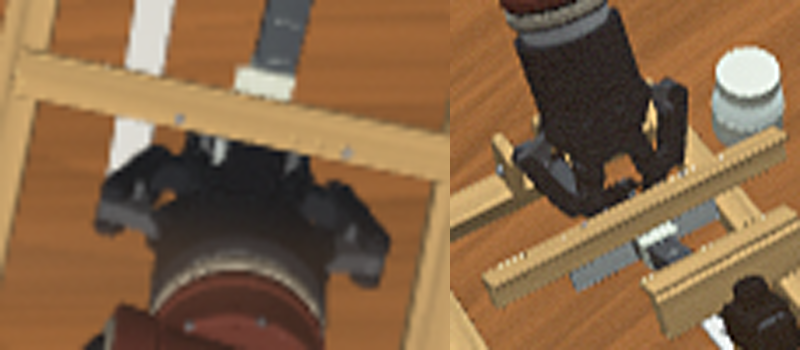

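```bash
python3 -m jog '{"offset":[[-0.004,-0.016,0],[0,0,0],[0,0,0],[0,0,0]],"angular":[[0,0,0],[0,0,0],[0,0,0],[0,0,0]],"jaw":[10,10,10,10]}'; 
python3 m.py 18
python3 - <<'E'
from h import *
A=cv2.imread("pics/T18.png");A0=cv2.imread("pics/top0.png")
cv2.imwrite("pics/f18.png",np.vstack([A0[80:300,60:560],A[80:300,60:560]]))
E
```

```text
time: 14.0
tool_pos: [0.5909, -0.0946, 0.1399]
tool_rot: [-0.657, 0.7, 0.107, 0.259]
contact_force: [-1.6, -8.7, 0.7]
gripper_width: 0.396
t 14.0 tcp [ 0.5909 -0.0946  0.1399] mastTCP mm [211.8118   3.0046 -12.7195] grasp mm [211.7308   3.0712   5.9802] F mast [ 0.6806 -8.8081  0.4274] w 33.852810701714944
rot units [0.0325 0.0351 0.0264]
T [ 31  31  30  33  72 138 160 160 158 156 154 154 157 159 156 150 143 173
 210 219 220 220 211 166 112  93 104  96  87  84  83  83  84]
S [ 97 101 105 110 113 114 114 115 116 116 114 115 118 131 152 186 216 235
 242 240 234 214 188 152 115  94  88  84  84  85  86  85  87]
ledge [114 119 121 122 121 134 154 157 157 158 158 157 158 162 161 157 148 123
 118 119 121 122 125]
ledge [100 100 100  99  99 122 152 158 157 158 157 156 158 161 160 156 145 113
  95  91  91  92  96]
ledge [ 96  96  96  95  97 121 156 164 163 161 158 155 154 155 155 153 153 126
 111 112 114 112 109]
```

View pics/f18.png

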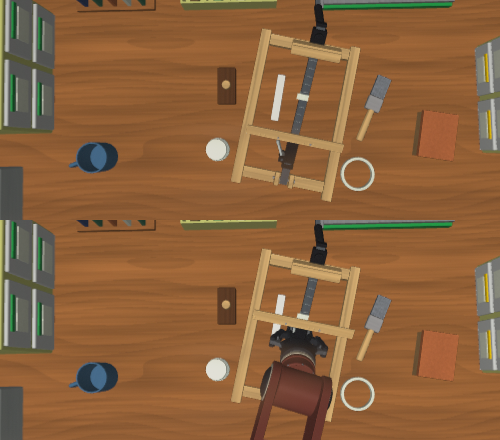

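The before and after views match for the jar, block, mug, brush, tape roll, box and folder. The tray and tape profiles have not changed since the clamp, and the grip is stalled firm, so I'm handing in.

```bash
python3 -c "
from plant import manip
print(manip.job_done())"
```

```text
the job is handed in; nothing more can be done
None
```

I raised the tray to the lower edge of the masking tape and squeezed the cam lever shut there. I handed in at about 14 s with the shut lever and the opposite cheek still pinched in the gripper.

- **How it went:** I lifted the tray about 92 mm with the open fingers under the cross bar. My first partial squeeze on the lever pushed the tray about 2.5 mm too high, and the half-closed cam held it there. With the lever still not fully shut, I pressed one finger on the cheek to slide the tray back down. I rechecked the position, then shut the lever.
- **Tray height:** The measurements don't fully agree. The lip's upper edge in the top view puts the tray within about 0.3 mm of the mark. The ledge's lower edge reads about 1 mm high. The scene view, which is coarser, shows it at the mark or slightly below. The tray did not move during or after the final squeeze.
- **Lever:** The fingers stalled at a reading of 33.9 mm, although the shut lever and carriage should be 37 mm wide. I put this down to the fingers or pads giving under load, with the lever on its stop. I couldn't see the lever angle directly, and I did not pull on the tray to test the lock.
- **Forces and surroundings:** About 9 N of sideways load was left on the wrist. The highest force I saw was about 24 N, against a 40 N limit. Everything else on the bench looks unmoved in the before and after pictures.

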